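Turn the label scraper round and dock it handle out

ROBOT

A 6-joint arm with a two-finger parallel gripper is mounted at the origin on the work surface. World frame = base frame: x ahead of the robot, y to its left, z up, the work surface at z = 0. Lengths are in m, angles in rad, forces in N, time in s.
With the tool pointing down it reaches from about 0.35 to 0.875 m from the base axis. Payload 4.2 kg.
Tool frame: the origin (TCP) lies at the very end of the fingers, on their centre line; the grasp point (between the pads) lies 19 mm behind it; z points along the fingers, x is the direction in which the jaws open and shut, and the axes are right-handed (so a half turn about z gives the same grasp; the last joint's range is limited). The gripper opens to 85 mm and grips with 20 to 120 N. Pads are 22 mm wide; open, the fingers measure 114 mm over their backs; the gripper's body (76 mm by 85 mm) begins 54 mm behind the grasp point. The pads swing forward as they close: fully open they stand 13 mm farther back than shut.
Start: joints at [-1.029, 0.385, 0.008, 0, -1.194, -0.259], TCP at [0.174, -0.6, 0.199] pointing down, gripper open.
Joint ranges: [-3.14, 3.14], [-1.21, 2.06], [-1.07, 1.41], [-3.16, 2.05], [-2.99, -0.16], [-3.1, 3.1]. Speed limits (rad/s): [2.79, 2.79, 3.14, 3.14, 3.14, 3.14].

INTERFACE

Orientations are given as [roll, pitch, yaw] about the fixed x, y, z axes, in that order (R = Rz(yaw) Ry(pitch) Rx(roll)).
In Python, from bench import readout, snapshot, camera_model, manip gives the robot as it stands.
- The arm moves only by the shell command python3 -m creep 'ROWS' [FORCE]. ROWS is JSON, a list of rows, each a list of 7 numbers: the turn, a rotation vector about the tool's x, y, z in rad, then the shift along the tool's x, y, z in mm, then the gripper command: -1 is fully open, 1 is shut, values between are in proportion. A call has 1 to 8 rows; each row is the pose to reach, as a shift and turn from the pose commanded when the call began, along the tool's axes at that moment; what a row does not reach only later rows make up. A row lasts 1/10 s, in which the tool goes at most 50 mm and 8.59 degrees, less where a joint would pass 70% of its speed; a pose out of reach is approached as far as the arm can. A call with a gripper value outside its range is refused whole. The fingers move at their own pace and stop on an object; FORCE is the grip in N (left out, the last holds). Time passes only in rows, so rows that repeat a pose let the fingers close. It gives the time, the measured TCP pose, the force and the opening at its end, in the units of the state.
- readout.get_state(): the state, without advancing time (a new reading comes with each control period).
- snapshot(name): name is "scene" or "side" or "wrist"; returns (picture, depth): 420x560x3 uint8, red, green, blue; 420x560 float32, m along the optical axis (not along the pixel's ray), 0 where there is no reading.
- camera_model(name): a dict with "fx", "fy", "cx", "cy" (pixels), "T" (4x4, takes a point from camera to world coordinates). Camera axes: x right, y down, z forward; pixel columns grow to the right and rows downward; lengths in m; the calibration is good to about 2 mm. A picture is of the moment at which its call begins: read the wrist's pose just before it. camera_model takes no time and is no camera call; for the wrist camera it gives the pose at the moment of the call.
- manip.hand_in(): hands the job in, once; it reports no verdict.
The state is a dict: "time_s": time; "joint_pos": joint angles; "qd": joint speeds; "tau": joint torques, N m; "position": TCP position; "eef_rot": TCP orientation; "force": force on the tool from outside, world axes, zero at the start; "torque": the same for the moment, N m; "grip_width": opening from 0.0 (shut) to 1.0 (fully open).
Only numpy, scipy, OpenCV 4.12 (cv2) and the standard library are available. Lean on these libraries where they do the work, as an engineer would, in place of code of your own. Each camera call takes 0.05 s, during which the arm holds its last target. There are 200 camera calls.

TASK

The red-handled label scraper lies on the stockroom packing bench with its blade pointing out towards the aisle. Pick it up, turn it end for end and lay it flat and straight in the black dock, with its whole blade between the yellow walls and its handle pointing out of the dock's open end. Leave the blue-handled scraper and the roll of tape where they are.

Things in the scene. Friction and masses are not known exactly. Their poses are not given: they have to be found in the camera images.
- red_scraper: Label scraper, red handle, lying flat, 220 mm long, 0.1-0.2 kg. Origin: underside, mid-length; +x to the blade, z up. Handle x -110 to 0 mm, 24 wide, 28 high: grip it from above at about x -25 (balance point x -10). Steel collar x -2 to 10, 26 wide; neck to x 52, 16 wide, 10 high; blade x 50 to 110, 60 wide, 4 thick. Underside level. Starts about opposite (within 45 deg) to its way round in the dock.
- blue_scraper: A scraper of the same shape and size with a blue handle, same axes, lying flat on the bench. Not the one wanted.
- bay (a point): Bay centre of the fixed black dock, on its plate's top, 6 mm above the bench; +x to the closed end, z up. Yellow walls on three sides, 8 mm thick, 25 high; inside x -58 to 58, y -57 to 57 mm. Beyond the open end (-x) the plate, 130 wide, runs on unwalled to x -188 for the handle. A scraper lying centred has its origin at x -80, y 0, z 0 and its +x along the bay's +x.
- tape: Roll of brown packing tape lying flat, 100 mm across, 48 mm high, with a 76 mm hole; origin at the centre of its underside. A bystander beyond the work.

How it is judged:
At the end, for the whole second after the job is handed in: Red scraper at rest flat on the dock plate (height within 6 mm, tilt under 0.1 rad), blade to the closed end, its origin 45 to 112 mm out from the bay centre along the dock, bay centre within 45 mm of its centre line, within 0.35 rad of the dock's direction (x of red_scraper in the frame of bay between -0.112 and -0.045 m and x of bay in the frame of red_scraper above 0.03 m and y of bay in the frame of red_scraper between -0.045 and 0.045 m and z of red_scraper in the frame of bay between -0.003 and 0.006 m and angle between red_scraper's own z axis and vertical below 0.1 rad and angle between the x axis of red_scraper and the x axis of bay, either way round below 0.35 rad and linear speed of red_scraper below 0.02 m/s and angular speed of red_scraper below 0.2 rad/s); the robot touches nothing.
It fails at once if the blue-handled scraper is moved more than 30 mm (distance of blue_scraper from where it was at the start of the episode above 0.03 m).
It fails at once if the roll of tape is moved more than 30 mm (distance of tape from where it was at the start of the episode above 0.03 m).
It also fails if it takes over 38 s, if anything falls off the work surface, if the arm or the gripper's body presses on something with over 40 N, if the wrist force passes 120 N, or if a joint passes its speed limit or range.

## Working session

There is one attempt and no reset: what is moved stays moved. The work goes in short steps, Python scripts to look and compute and a shell command to move; the robot and the scene stay as the last step left them, time stands still between calls to the robot, and variables do not carry over. Pictures are saved under pics/ and viewed, about 8 in all and at most 12, crops included, and the job is handed in when it is done.

```bash
mkdir -p pics; ls; python3 - <<'E'
from bench import readout, snapshot, camera_model
import cv2,numpy as np
print(readout.get_state())
for n in("scene","side"):
    p,d=snapshot(n);cv2.imwrite(f"pics/{n}0.png",p[:,:,::-1]);np.save(f"{n}0.npy",d)
    print(n,camera_model(n))
E
```

```text
pics
{'time_s': 0.0, 'joint_pos': array([-1.02941652e+00,  3.85572782e-01,  6.59019954e-03, -4.95994363e-04,
       -1.19401064e+00, -2.58551295e-01]), 'qd': array([ 1.15776049e-03,  9.99710116e-06,  7.36753640e-04, -2.75437597e-03,
       -1.43459743e-04, -1.30959828e-03]), 'tau': array([-7.22101231e-04, -3.92284763e+01,  1.88400078e+01,  4.18613613e+00,
       -4.63309698e-03,  4.09084478e-06]), 'position': array([ 0.17421261, -0.59952735,  0.19809839]), 'eef_rot': array([-3.14147642e+00, -2.24173189e-03,  1.85344170e+00]), 'force': array([0.04620995, 0.38015746, 0.66760794]), 'torque': array([-0.01020301, -0.05009514,  0.01926947]), 'grip_width': 1.0011041718909557}
scene {'fx': 519.4482404925164, 'fy': 519.4482404925164, 'cx': 288.2958766008018, 'cy': 210.3148354174507, 'T': array([[-0.64034218,  0.53383445, -0.55225236,  1.30660217],
       [ 0.7680623 ,  0.43895092, -0.4662643 ,  0.59571255],
       [-0.00649626, -0.72273292, -0.6910969 ,  0.89516021],
       [ 0.        ,  0.        ,  0.        ,  1.        ]])}
side {'fx': 431.52036961081814, 'fy': 431.52036961081814, 'cx': 284.64178599647204, 'cy': 202.5938968838848, 'T': array([[-0.91382496, -0.22042868,  0.34107938,  0.31633116],
       [-0.40608135,  0.50565102, -0.76119313,  0.71173255],
       [-0.00467834, -0.83410326, -0.5515885 ,  0.56165912],
       [ 0.        ,  0.        ,  0.        ,  1.        ]])}
```

View pics/scene0.png

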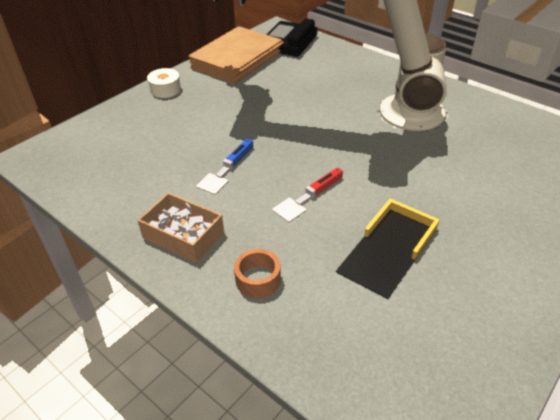

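The red scraper's blade is at about (288,210) and its handle end at (341,174). The dock's closed end is at about (400,205), and its plate runs to (365,290). The blue scraper is at (228,167) and the tape at (258,272). Next I'll rectify to a top view to measure.

```bash
python3 - <<'E'
from bench import camera_model
import cv2,numpy as np
m=camera_model("scene");K=np.array([[m['fx'],0,m['cx']],[0,m['fy'],m['cy']],[0,0,1]])
Ti=np.linalg.inv(m['T']);im=cv2.imread("pics/scene0.png")
# out pixel (u,v): x=0.85-v/1000, y=0.45-u/1000, z=.005
A=np.array([[0,-.001,.85],[-.001,0,.45],[0,0,.005],[0,0,1]])
H=K@Ti[:3]@A
o=cv2.warpPerspective(im,H,(800,600),flags=cv2.INTER_LINEAR|cv2.WARP_INVERSE_MAP)
cv2.imwrite("pics/top0.png",o)
# blob: colours
h=cv2.cvtColor(o,cv2.COLOR_BGR2HSV)
for n,lo,hi in(("red",(172,150,80),(180,255,255)),("red2",(0,200,80),(4,255,255)),("blue",(105,140,60),(125,255,255)),("yel",(20,160,80),(32,255,255))):
    k=cv2.inRange(h,lo,hi);c,_=cv2.findContours(k,0,2)
    for q in c:
        if cv2.contourArea(q)>150: print(n,cv2.minAreaRect(q))
E
```

```text
blue ((716.3163452148438, 361.052490234375), (107.77538299560547, 33.90017318725586), 77.6192398071289)
yel ((206.9668426513672, 381.0022277832031), (142.88282775878906, 133.50363159179688), 86.18592071533203)
```

View pics/top0.png

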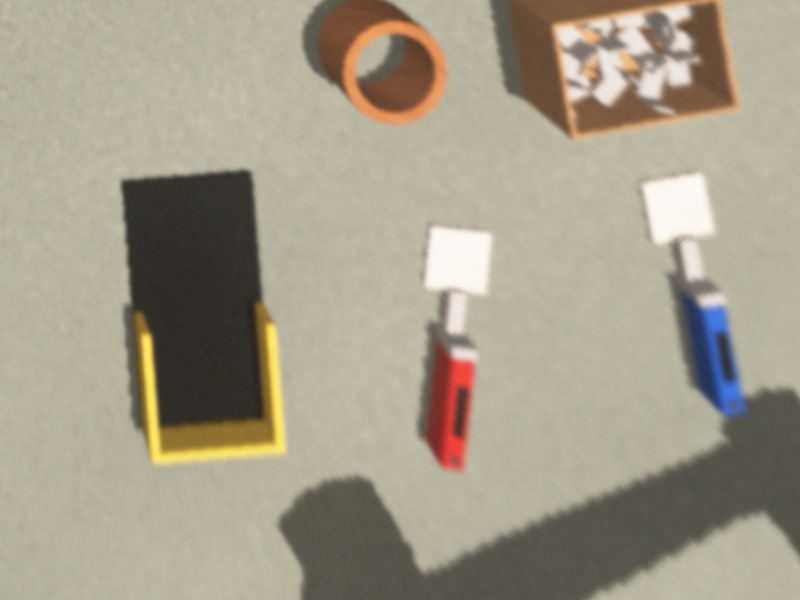

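Estimates from the top view:
- **Red scraper:** origin about (0.511, -0.002), yaw about -0.075. Grip point about (0.486, 0.000).
- **Bay:** about (0.487, 0.249), with +x at about -π+0.077. The target grip point is about (0.591, 0.257), after a yaw change of about +3.29.

I'll move above the grip point first.

```bash
python3 -m creep '[[0,0,0.36,245,234,0,-1],[0,0,0.36,245,234,0,-1],[0,0,0.36,245,234,0,-1],[0,0,0.36,245,234,0,-1],[0,0,0.36,489,467,0,-1],[0,0,0.36,489,467,0,-1],[0,0,0.36,489,467,0,-1],[0,0,0.36,489,467,0,-1]]' 40; python3 - <<'E'
from bench import readout
s=readout.get_state();print(s['joint_pos'].round(3),s['eef_rot'].round(3))
E
```

```text
time_s: 0.9
position: [0.3576, -0.2465, 0.1992]
eef_rot: [3.142, -0.0, 1.493]
force: [1.4, -1.5, 0.6]
grip_width: 0.998
[-0.227  0.054 -0.429 -0.    -1.088 -1.421] [ 3.142 -0.     1.493]
```

```bash
python3 -m creep '[[0,0,0,250,106,0,-1],[0,0,0,250,106,0,-1],[0,0,0,250,106,0,-1],[0,0,0,250,106,0,-1],[0,0,0,250,106,0,-1],[0,0,0,250,106,0,-1],[0,0,0,250,106,0,-1],[0,0,0,250,106,0,-1]]'; python3 - <<'E'
from bench import readout,snapshot,camera_model
import cv2,numpy as np
s=readout.get_state();print(s['joint_pos'].round(3),s['position'],s['eef_rot'].round(3))
m=camera_model("wrist");p,d=snapshot("wrist");cv2.imwrite("pics/w1.png",p[:,:,::-1]);np.save("w1.npy",d);np.save("w1T.npy",m['T']);print(m)
E
```

```text
time_s: 1.7
position: [0.4818, -0.0072, 0.1987]
eef_rot: [-3.14, 0.0, 1.494]
force: [-0.9, -0.7, 0.2]
grip_width: 0.997
[ 0.323  0.141 -0.33  -0.    -1.101 -1.97 ] [ 0.48183426 -0.00722141  0.19865278] [-3.14   0.     1.494]
{'fx': 373.96692164116365, 'fy': 373.96692164116365, 'cx': 275.272205023154, 'cy': 209.87882156645736, 'T': array([[ 7.55220020e-02,  9.44114270e-01,  3.20849922e-01,
         3.98837035e-01],
       [ 9.97144049e-01, -7.16394232e-02, -2.39068569e-02,
        -7.22918042e-04],
       [ 4.14698609e-04,  3.21739084e-01, -9.46828279e-01,
         3.74806587e-01],
       [ 0.00000000e+00,  0.00000000e+00,  0.00000000e+00,
         1.00000000e+00]])}
```

View pics/w1.png

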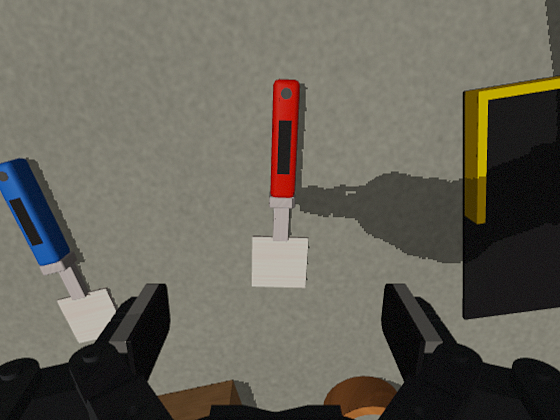

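The red scraper runs from its handle end (286,82) to its blade front (279,288). The blade corners are about (252,237), (308,238), (306,288) and (252,286). The blue scraper is well to the left, clear of the fingers' path.

```bash
cat > h.py <<'E'
import numpy as np
from bench import camera_model
def P(n,u,v,z,T=None):
    m=camera_model(n);T=m['T'] if T is None else T
    r=T[:3,:3]@np.array([(u-m['cx'])/m['fx'],(v-m['cy'])/m['fy'],1]);return (T[:3,3]+r*(z-T[2,3])/r[2])[:2]
E
python3 - <<'E'
from h import *
T=np.load("w1T.npy")
for u,v,z in((252.5,236.5,.004),(308,238,.004),(306.5,288,.004),(252,286.5,.004),(275,80,.028),(299,81,.028),(272,197,.028),(294,197.5,.028),(464,318,.006),(464,92,.025),(478,223,.025),(487,102,.025)):print(u,v,P("wrist",u,v,z,T).round(4))
E
```

```text
252.5 236.5 [ 0.5527 -0.0367]
308 238 [0.559  0.0226]
306.5 288 [0.6199 0.018 ]
252 286.5 [ 0.6133 -0.0431]
275 80 [ 0.3965 -0.0006]
299 81 [0.3989 0.0203]
272 197 [ 0.503  -0.0116]
294 197.5 [0.5051 0.0096]
464 318 [0.6719 0.1974]
464 92 [0.4193 0.1668]
478 223 [0.5465 0.1916]
487 102 [0.4295 0.1882]
```

```bash
python3 -m creep '[[0,0,0.02,8,0,50,-1],[0,0,0.02,8,0,100,-1],[0,0,0.02,8,0,150,-1],[0,0,0.02,8,0,150,-1],[0,0,0.02,8,0,150,-1],[0,0,0.02,8,0,150,-1]]' 60
```

```text
time_s: 2.35
position: [0.4852, 0.0006, 0.052]
eef_rot: [3.136, -0.002, 1.473]
force: [0.6, 0.2, 0.7]
grip_width: 1.0
```

```bash
python3 -m creep '[[0,0,0,0,0,22,-1],[0,0,0,0,0,44,-1],[0,0,0,0,0,44,-1],[0,0,0,0,0,44,1],[0,0,0,0,0,44,1],[0,0,0,0,0,44,1],[0,0,0,0,0,44,1],[0,0,0,0,0,44,1]]' 60; python3 -m creep '[[0,0,0,0,0,0,1],[0,0,0,0,0,0,1],[0,0,0,0,0,0,1],[0,0,0,0,0,0,1]]'
```

```text
time_s: 3.15
position: [0.4833, 0.0007, 0.0057]
eef_rot: [3.141, -0.0, 1.474]
force: [-0.0, 0.6, -0.6]
grip_width: 0.143
time_s: 3.55
position: [0.4829, 0.0006, 0.0052]
eef_rot: [-3.141, 0.0, 1.474]
force: [-0.4, 0.1, -0.6]
grip_width: 0.003
```

The fingers shut fully without holding anything, so I'll look before moving.

```bash
python3 - <<'E'
from bench import snapshot,camera_model,readout
import cv2,numpy as np
p,d=snapshot("side");q,e=snapshot("wrist");np.save("w2T.npy",camera_model("wrist")['T'])
cv2.imwrite("pics/s2.png",cv2.resize(np.hstack([p,q])[:,:,::-1],(800,300)))
cv2.imwrite("pics/w2.png",q[:,:,::-1]);print(readout.get_state()['grip_width'])
E
```

```text
0.0004023080814657765
```

View pics/s2.png

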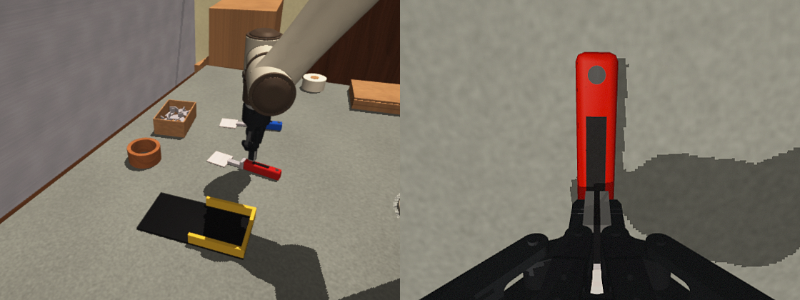

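The fingers look close to the collar end of the handle. I'll enlarge both views.

```bash
python3 - <<'E'
from bench import snapshot
import cv2,numpy as np
p,d=snapshot("side");q=cv2.imread("pics/w2.png")
a=cv2.resize(p[170:270,270:410,::-1],(560,400),interpolation=cv2.INTER_CUBIC);b=q[230:400,200:360]
b=cv2.resize(b,(376,400),interpolation=cv2.INTER_CUBIC)
cv2.imwrite("pics/s3.png",cv2.resize(np.hstack([a,b]),(800,342)))
E
```

```text
(no output)
```

View pics/s3.png

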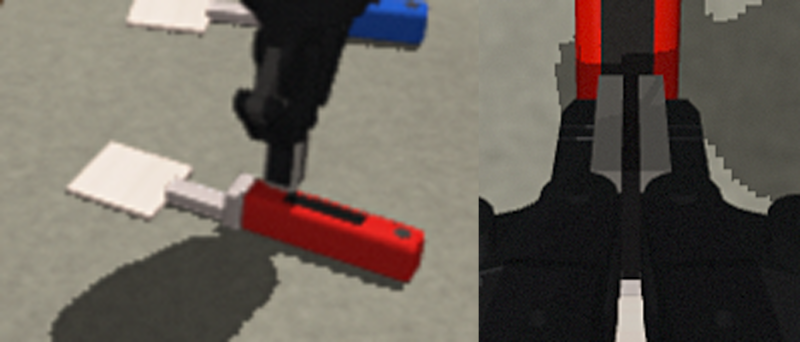

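```bash
python3 - <<'E'
from bench import snapshot,camera_model,readout
import numpy as np
print(readout.get_state()['position'],readout.get_state()['joint_pos'])
def cloud(n):
    m=camera_model(n);p,d=snapshot(n);v,u=np.mgrid[:420,:560]
    X=np.stack([(u-m['cx'])/m['fx']*d,(v-m['cy'])/m['fy']*d,d],-1)@m['T'][:3,:3].T+m['T'][:3,3]
    return p,d,X
for n in("wrist","side"):
    p,d,X=cloud(n);print(n)
    pi=p.astype(int);red=(pi[...,0]>120)&(pi[...,1]<50)&(d>0)
    print("red z pct",np.percentile(X[red][:,2],[5,50,95]).round(4), "mean xy",X[red].mean(0).round(4), "xmin/max",X[red][:,0].min(),X[red][:,0].max())
    near=(abs(X[...,0]-.483)<.03)&(abs(X[...,1])<.04)&(d>0)&(pi.max(-1)<70)
    z=X[near];print("dark",len(z));
    for lo in np.arange(0,.1,.01):
        k=z[(z[:,2]>=lo)&(z[:,2]<lo+.01)]
        if len(k):print(round(lo,2),len(k),k.min(0).round(3),k.max(0).round(3))
p,d,X=cloud("wrist");print("bench z",np.median(X[60:200,150:300].reshape(-1,3)[:,2]),np.median(X[50:150,100:300,2]))
E
```

```text
[0.48297364 0.00058063 0.00518664] [ 3.38430655e-01  3.93389287e-01 -5.74217030e-01  1.61437041e-05
 -6.03326577e-01 -2.00643135e+00]
wrist
red z pct [0.0261 0.0287 0.0301] mean xy [0.4293 0.0055 0.0285] xmin/max 0.39579439336982236 0.4850307122283638
dark 30184
0.0 9 [ 0.475 -0.02   0.   ] [0.506 0.036 0.002]
0.02 1116 [ 0.453 -0.005  0.028] [0.479 0.009 0.03 ]
0.03 260 [ 0.453 -0.005  0.03 ] [0.478 0.009 0.032]
0.04 260 [ 0.47  -0.012  0.042] [0.478 0.015 0.05 ]
0.05 601 [ 0.471 -0.012  0.05 ] [0.478 0.015 0.06 ]
0.06 713 [ 0.471 -0.012  0.06 ] [0.478 0.015 0.07 ]
0.07 884 [ 0.469 -0.016  0.07 ] [0.494 0.018 0.08 ]
0.08 3721 [ 0.466 -0.034  0.08 ] [0.495 0.037 0.09 ]
0.09 9631 [ 0.466 -0.04   0.09 ] [0.496 0.04  0.1  ]
side
red z pct [0.0223 0.026  0.028 ] mean xy [0.4305 0.0127 0.0257] xmin/max 0.39590505993921143 0.4968698926206631
dark 1798
0.0 38 [0.455 0.012 0.   ] [0.513 0.038 0.003]
0.02 36 [ 0.454 -0.006  0.025] [0.48  0.008 0.03 ]
0.03 2 [0.481 0.007 0.039] [0.488 0.008 0.039]
0.04 23 [0.471 0.001 0.041] [0.489 0.016 0.05 ]
0.05 34 [ 0.472 -0.003  0.05 ] [0.49  0.016 0.06 ]
0.06 42 [ 0.471 -0.     0.06 ] [0.491 0.017 0.07 ]
0.07 8 [ 0.47  -0.007  0.07 ] [0.489 0.017 0.079]
0.08 68 [ 0.467 -0.031  0.081] [0.494 0.035 0.09 ]
0.09 35 [ 0.467 -0.035  0.09 ] [0.497 0.038 0.1  ]
bench z 0.0016581232938991108 0.0014653071138054086
```

```bash
python3 - <<'E'
from bench import snapshot,camera_model
import numpy as np
m=camera_model("wrist");p,d=snapshot("wrist");v,u=np.mgrid[:420,:560]
X=np.stack([(u-m['cx'])/m['fx']*d,(v-m['cy'])/m['fy']*d,d],-1)@m['T'][:3,:3].T+m['T'][:3,3]
for c in(255,266,275,286,297):
    print(c,[(r,X[r,c].round(3).tolist(),p[r,c].tolist()) for r in range(250,330,9)])
E
```

```text
255 [(250, [0.47, -0.007, 0.028], [198, 23, 9]), (259, [0.475, -0.008, 0.028], [198, 16, 0]), (268, [0.479, -0.008, 0.028], [116, 9, 10]), (277, [0.484, -0.009, 0.028], [119, 7, 2]), (286, [0.475, -0.007, 0.051], [16, 17, 16]), (295, [0.475, -0.006, 0.057], [23, 19, 18]), (304, [0.475, -0.006, 0.064], [19, 17, 22]), (313, [0.475, -0.006, 0.069], [41, 40, 40]), (322, [0.468, -0.004, 0.084], [15, 21, 19])]
266 [(250, [0.47, -0.002, 0.03], [37, 34, 36]), (259, [0.474, -0.003, 0.029], [42, 38, 35]), (268, [0.471, -0.002, 0.044], [85, 84, 78]), (277, [0.471, -0.002, 0.051], [83, 81, 76]), (286, [0.471, -0.002, 0.058], [86, 83, 80]), (295, [0.471, -0.001, 0.064], [70, 69, 64]), (304, [0.471, -0.001, 0.07], [75, 74, 69]), (313, [0.471, -0.001, 0.076], [71, 68, 66]), (322, [0.47, -0.001, 0.082], [12, 14, 17])]
275 [(250, [0.471, 0.002, 0.029], [39, 39, 34]), (259, [0.474, 0.002, 0.03], [26, 19, 23]), (268, [0.472, 0.002, 0.044], [20, 15, 17]), (277, [0.471, 0.002, 0.052], [20, 21, 21]), (286, [0.471, 0.002, 0.058], [16, 16, 15]), (295, [0.471, 0.002, 0.065], [20, 18, 19]), (304, [0.472, 0.00
[... 203 characters left out ...]
, [0.472, 0.006, 0.045], [79, 79, 75]), (277, [0.472, 0.006, 0.052], [84, 82, 79]), (286, [0.472, 0.006, 0.058], [72, 72, 69]), (295, [0.472, 0.006, 0.064], [74, 72, 68]), (304, [0.472, 0.006, 0.07], [72, 71, 68]), (313, [0.472, 0.005, 0.075], [72, 71, 66]), (322, [0.471, 0.005, 0.082], [26, 27, 27])]
297 [(250, [0.472, 0.012, 0.027], [159, 17, 4]), (259, [0.476, 0.011, 0.028], [110, 16, 14]), (268, [0.481, 0.011, 0.027], [104, 14, 1]), (277, [0.487, 0.011, 0.026], [101, 6, 1]), (286, [0.476, 0.01, 0.052], [22, 22, 18]), (295, [0.477, 0.01, 0.058], [16, 17, 22]), (304, [0.477, 0.009, 0.064], [18, 21, 22]), (313, [0.476, 0.009, 0.07], [15, 15, 14]), (322, [0.469, 0.009, 0.085], [16, 20, 17])]
```

Depth from both cameras puts the shut fingertips at z≈0.040, while the readout says 0.005. The stated TCP is therefore about 35 mm beyond the real tips, and the gripper closed above the handle. Laterally it agrees: about (0.481, 0.002). I'll open, go 34 mm lower while watching the force, then close.

```bash
python3 -m creep '[[0,0,0,0,0,0,-1],[0,0,0,0,0,0,-1],[0,0,0,0,0,0,-1],[0,0,0,0,0,0,-1],[0,0,0,0,0,0,-1],[0,0,0,0,0,0,-1],[0,0,0,0,0,0,-1],[0,0,0,0,0,10,-1]]'; python3 -m creep '[[0,0,0,0,0,8,-1],[0,0,0,0,0,16,-1],[0,0,0,0,0,20,-1],[0,0,0,0,0,24,-1],[0,0,0,0,0,24,-1],[0,0,0,0,0,24,-1]]'
```

```text
time_s: 4.7
position: [0.4842, 0.0009, -0.0041]
eef_rot: [3.139, -0.001, 1.474]
force: [0.0, -0.5, 0.1]
grip_width: 1.002
time_s: 5.3
position: [0.4831, 0.0006, -0.0288]
eef_rot: [3.141, -0.0, 1.474]
force: [0.3, 0.3, 0.4]
grip_width: 1.001
```

```bash
python3 -m creep '[[0,0,0,0,0,0,1],[0,0,0,0,0,0,1],[0,0,0,0,0,0,1],[0,0,0,0,0,0,1],[0,0,0,0,0,0,1],[0,0,0,0,0,0,1],[0,0,0,0,0,0,1],[0,0,0,0,0,0,1]]' 60
```

```text
time_s: 6.1
position: [0.4834, 0.0007, -0.0284]
eef_rot: [3.141, -0.0, 1.474]
force: [-1.0, 0.5, 4.5]
grip_width: 0.271
```

It gripped at 23 mm opening. Now I'll lift and check the hold.

```bash
python3 -m creep '[[0,0,0,0,0,-20,1],[0,0,0,0,0,-50,1],[0,0,0,0,0,-80,1],[0,0,0,0,0,-110,1],[0,0,-0.12,20,0,-120,1],[0,0,-0.24,50,10,-120,1],[0,0,-0.36,80,20,-120,1],[0,0,-0.48,110,30,-120,1]]' 60;  python3 -m creep '[[0,0,-0.12,0,0,0,1],[0,0,-0.24,0,0,0,1],[0,0,-0.36,0,0,0,1],[0,0,-0.48,0,0,0,1],[0,0,-0.6,0,0,0,1],[0,0,-0.72,0,0,0,1],[0,0,-0.84,0,0,0,1],[0,0,-0.96,0,0,0,1]]'
```

```text
time_s: 6.9
position: [0.523, 0.1079, 0.0906]
eef_rot: [-3.14, -0.0, 1.958]
force: [0.3, -0.5, -1.3]
grip_width: 0.271
time_s: 7.7
position: [0.5225, 0.1068, 0.0901]
eef_rot: [-3.141, -0.002, 2.918]
force: [-0.5, 0.5, -1.1]
grip_width: 0.265
```

```bash
python3 -m creep '[[0,0,-0.12,0,0,0,1],[0,0,-0.24,0,0,0,1],[0,0,-0.36,0,0,0,1],[0,0,-0.48,0,0,0,1],[0,0,-0.6,0,0,0,1],[0,0,-0.72,0,0,0,1],[0,0,-0.84,0,0,0,1],[0,0,-0.96,0,0,0,1]]' 60;  python3 -m creep '[[0,0,-0.12,0,0,0,1],[0,0,-0.24,0,0,0,1],[0,0,-0.36,0,0,0,1],[0,0,-0.48,0,0,0,1],[0,0,-0.6,0,0,0,1],[0,0,-0.72,0,0,0,1],[0,0,-0.84,0,0,0,1],[0,0,-0.94,0,0,0,1]]'
```

```text
time_s: 8.5
position: [0.5226, 0.1069, 0.0901]
eef_rot: [3.14, -0.002, -2.405]
force: [-0.7, 0.4, -1.3]
grip_width: 0.268
time_s: 9.3
position: [0.5226, 0.1069, 0.0901]
eef_rot: [3.139, -0.0, -1.466]
force: [-0.1, -0.5, -1.4]
grip_width: 0.269
```

```bash
python3 -m creep '[[0,0,0,-40,-20,0,1],[0,0,0,-80,-40,0,1],[0,0,0,-120,-65,0,1],[0,0,0,-142,-78,0,1],[0,0,0,-142,-78,0,1],[0,0,0,-142,-78,0,1]]'; python3 - <<'E'
from bench import readout,snapshot,camera_model
import cv2,numpy as np
m=camera_model("wrist");p,d=snapshot("wrist");q,e=snapshot("side");np.save("w4T.npy",m['T'])
cv2.imwrite("pics/w4.png",p[:,:,::-1])
cv2.imwrite("pics/s4.png",cv2.resize(q[150:330,150:410,::-1],(780,540),interpolation=cv2.INTER_CUBIC))
E
```

```text
time_s: 9.9
position: [0.5857, 0.2561, 0.0895]
eef_rot: [3.138, -0.001, -1.469]
force: [0.8, -0.5, -1.2]
grip_width: 0.268
```

View pics/w4.png

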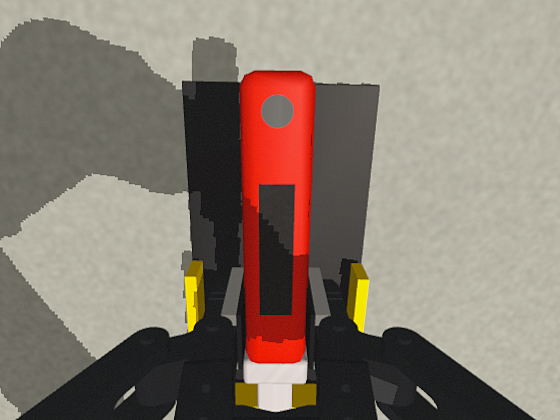

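View pics/s4.png

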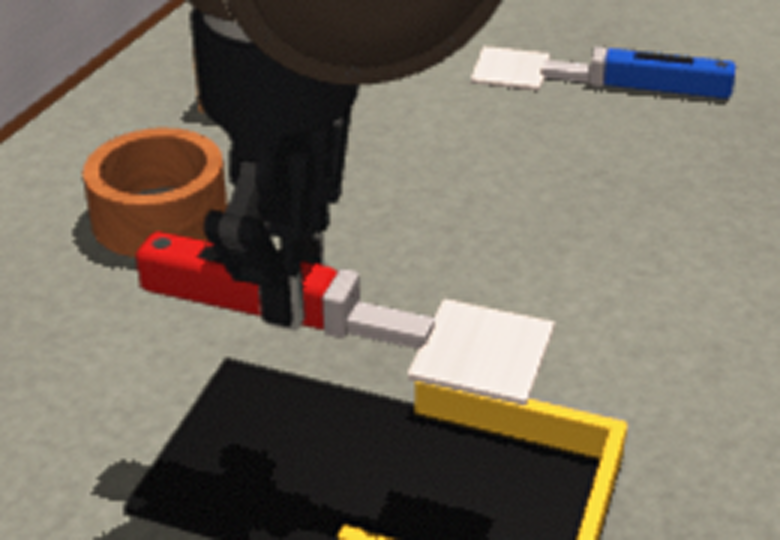

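The scraper is held level and points the right way, and the tape is well clear. Plate corners in the wrist view are (182,82) and (379,85). The tops of the wall ends are at (188–203,262) and (350–368,264).

```bash
python3 - <<'E'
from h import *
T=np.load("w4T.npy")
a,b=[P("wrist",u,v,.006,T) for u,v in((182,82),(379,85))]
c,d=[P("wrist",u,v,.031,T) for u,v in((203,262),(350,262))]
print(a,b,np.linalg.norm(a-b),c,d,np.linalg.norm(c-d))
w=a-b;print("bay dir err from +-pi", np.arctan2(w[1],w[0]))
mo=(a+b)/2;mw=(c+d)/2;f=mw-mo;print(mo,mw,np.linalg.norm(f),np.arctan2(-f[1],-f[0]))
dr=f/np.linalg.norm(f);bay=mo+.188*dr;print("bay",bay)
m=[P("wrist",u,v,.098,T) for u,v in((278,78),(276,360))];print("handle centre line",m)
E
```

```text
[0.66192288 0.32562359] [0.67327237 0.1967236 ] 0.12939867641031114 [0.5451808  0.30272447] [0.55560413 0.20093969] 0.10231708991116349
bay dir err from +-pi 1.6586186097204236
[0.66759763 0.2611736 ] [0.55039246 0.25183208] 0.11757684324309846 0.07953415755757297
bay [0.48019193 0.24623693]
handle centre line [array([0.67011468, 0.26385001]), array([0.52476974, 0.24969125])]
```

```bash
python3 -m creep '[[0,0,0,0,0,35,1],[0,0,0,0,0,70,1],[0,0,0,0,0,90,1],[0,0,0,0,0,100,1],[0,0,0,0,0,105,1],[0,0,0,0,0,109,1],[0,0,0,0,0,111,1],[0,0,0,0,0,111,1]]'
```

```text
time_s: 10.8
position: [0.5872, 0.2566, -0.019]
eef_rot: [-3.14, 0.001, -1.47]
force: [-0.4, 0.3, -2.1]
grip_width: 0.27
```

```bash
python3 -m creep '[[0,0,0,0,0,0,1],[0,0,0,0,0,0,1]]';python3 -m creep '[[0,0,0,0,0,1,1],[0,0,0,0,0,1,1],[0,0,0,0,0,1,1]]'
```

```text
time_s: 11.0
position: [0.5871, 0.2566, -0.0191]
eef_rot: [-3.141, 0.001, -1.469]
force: [0.1, -0.3, -0.6]
grip_width: 0.272
time_s: 11.3
position: [0.5868, 0.2563, -0.0208]
eef_rot: [3.142, -0.0, -1.47]
force: [-0.4, -0.0, -0.3]
grip_width: 0.268
```

```bash
python3 -m creep '[[0,0,0,0,0,1,1],[0,0,0,0,0,1,1],[0,0,0,0,0,1,1]]';python3 -m creep '[[0,0,0,0,0,0,0],[0,0,0,0,0,0,0],[0,0,0,0,0,0,0],[0,0,0,0,0,0,-0.3],[0,0,0,0,0,0,-0.3],[0,0,0,0,0,0,-0.3],[0,0,0,0,0,0,-0.3]]'
```

```text
time_s: 11.6
position: [0.5868, 0.2563, -0.0218]
eef_rot: [3.141, -0.0, -1.47]
force: [0.5, 0.5, -1.5]
grip_width: 0.268
time_s: 12.3
position: [0.5868, 0.2563, -0.0217]
eef_rot: [-3.142, 0.0, -1.47]
force: [0.3, 0.1, 0.9]
grip_width: 0.649
```

Released at 55 mm opening. I'll raise straight up, back off clear and look.

```bash
python3 -m creep '[[0,0,0,0,0,-20,-0.3],[0,0,0,0,0,-50,-0.3],[0,0,0,0,0,-100,-0.3],[0,0,0,0,0,-150,-0.3],[0,0,0,0,0,-180,-0.3],[0,0,0,60,0,-180,-0.3],[0,0,0,110,0,-180,-0.3],[0,0,0,160,0,-180,-0.3]]'; python3 -m creep '[[0,0,0,50,0,0,-0.3],[0,0,0,90,0,0,-0.3],[0,0,0,90,0,0,-0.3],[0,0,0,90,0,0,-0.3],[0,0,0,90,0,0,-0.3]]'; python3 - <<'E'
from bench import snapshot,camera_model
import cv2,numpy as np
m=camera_model("scene");K=np.array([[m['fx'],0,m['cx']],[0,m['fy'],m['cy']],[0,0,1]])
p,d=snapshot("scene");q,e=snapshot("side");np.save("side5.npy",e)
A=np.array([[0,-.0005,.75],[-.0005,0,.35],[0,0,.008],[0,0,1]])
o=cv2.warpPerspective(p[:,:,::-1],K@np.linalg.inv(m['T'])[:3]@A,(400,600),flags=cv2.INTER_LINEAR|cv2.WARP_INVERSE_MAP)
s=cv2.resize(q[200:400,130:400,::-1],(400,300),interpolation=cv2.INTER_CUBIC)
s2=cv2.resize(p[:,:,::-1],(400,300))
cv2.imwrite("pics/f5.png",np.hstack([o,np.vstack([s,s2])]))
n=camera_model("side");v,u=np.mgrid[:420,:560]
X=np.stack([(u-n['cx'])/n['fx']*e,(v-n['cy'])/n['fy']*e,e],-1)@n['T'][:3,:3].T+n['T'][:3,3]
qi=q.astype(int);w=(qi.min(-1)>150)&(e>0)&(abs(X[...,0]-.5)<.06)&(abs(X[...,1]-.247)<.05)
print("blade",w.sum(),X[w].min(0).round(3),X[w].max(0).round(3),np.median(X[w],0).round(4))
r=(qi[...,0]>120)&(qi[...,1]<50)&(X[...,0]>.5)&(X[...,1]>.2)&(e>0);print("red",np.percentile(X[r],[2,50,98],axis=0).round(4))
t=X[r&(X[...,2]>.029)];print("top slope",np.polyfit(t[:,0],t[:,2],1))
E
```

```text
time_s: 13.1
position: [0.6017, 0.106, 0.1587]
eef_rot: [-3.141, 0.0, -1.468]
force: [0.0, 0.6, 0.5]
grip_width: 0.65
time_s: 13.6
position: [0.611, 0.0181, 0.1582]
eef_rot: [3.142, 0.0, -1.469]
force: [0.9, 0.6, -0.5]
grip_width: 0.652
blade 900 [0.453 0.215 0.006] [0.56  0.268 0.033] [0.4929 0.2454 0.0097]
red [[0.5653 0.2468 0.0286]
 [0.58   0.2614 0.0326]
 [0.6453 0.2726 0.0349]]
top slope [-0.01132993  0.03910646]
```

View pics/f5.png

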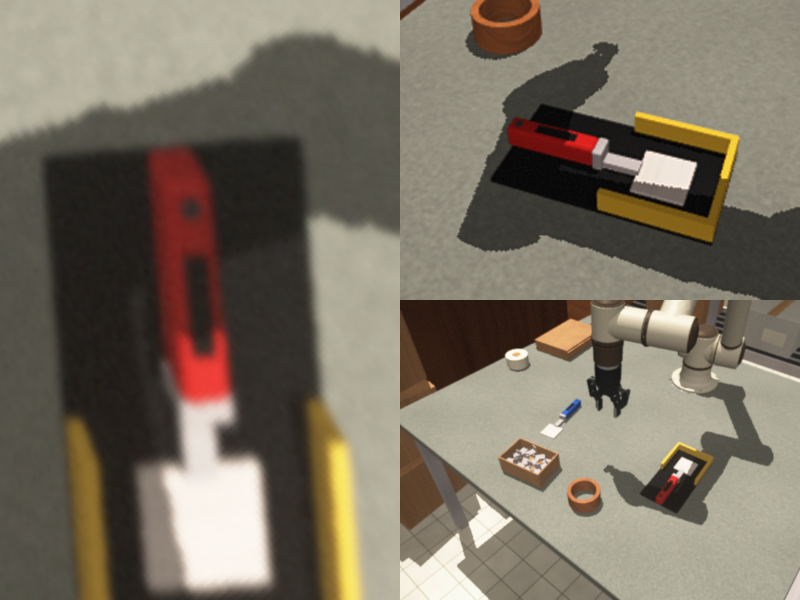

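The scraper lies flat in the dock with its blade between the walls and its handle out of the open end. The blue scraper and the tape haven't moved, and the arm is clear of everything.

```bash
python3 -c "
from bench import manip;print(manip.hand_in())"
```

```text
the job is handed in; nothing more can be done
None
```

The red scraper is lying flat and straight in the black dock, turned end for end, and the job is handed in. I handed in shortly after 13.6 s on the robot's clock; no verdict was reported.

**What went wrong on the way:** the first close gripped nothing. Camera depth showed the real fingertips about 35 mm short of the reported TCP, so they shut above the handle, touching nothing. I opened, went 34 mm lower and gripped at 23 mm opening. I then lifted, turned the scraper about 191°, lowered it and released it at plate height.

**Last checks from the side and scene cameras:**
- **Height and tilt:** the blade top is at z≈0.0097 m; 0.010 is expected when flat on the plate. The handle top's slope is about 0.01 rad.
- **Position:** the scraper's origin is about 82 mm out from the bay centre and about 1 mm off the centre line.
- **Direction:** it is within about 0.02 rad of the dock's direction.
- **Blade and handle:** the whole blade is between the walls, and the handle points out of the open end.
- **Bystanders:** by eye, the blue scraper and the tape have not moved.
- **Arm:** it is clear of everything.

**Disagreements:**
- The scene and wrist cameras differed by about 7 mm on the bay position. I used the closer wrist view.
- The wall spacing read 102 mm instead of 114 mm, probably because the walls were partly hidden behind the gripper.

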